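Desk things back into their trays

ROBOT

A 6-joint arm with a two-finger parallel gripper is mounted at the origin on the work surface. World frame = base frame: x ahead of the robot, y to its left, z up, the work surface at z = 0. Lengths are in m, angles in rad, forces in N, time in s.
With the tool pointing down it reaches from about 0.375 to 0.975 m from the base axis. Payload 3.8 kg.
Tool frame: the origin (TCP) lies midway between the tips of the shut fingers; the grasp point (between the pads) lies 19 mm behind it; z points along the fingers, y is the direction in which the jaws open and shut (so a half turn about z gives the same grasp; the last joint's range is limited). The gripper opens to 85 mm and grips with 20 to 120 N. Pads are 22 mm wide; open, the fingers measure 114 mm over their backs; the gripper's body (76 mm by 85 mm) begins 54 mm behind the grasp point. The pads swing forward as they close: fully open they stand 13 mm farther back than shut.
Start: joints at [-1.214, 0.264, 1.604, -0, 1.274, -0.037], TCP at [0.259, -0.623, 0.231] pointing down, gripper open.
Joint ranges: [-2.63, 2.63], [-0.94, 2.18], [0.31, 2.57], [-1.31, 4.45], [0, 2.66], [-2.55, 2.55]. Speed limits (rad/s): [2.57, 2.57, 3.14, 3.14, 3.14, 3.14].

INTERFACE

Orientations are given as a rotation vector (axis times angle).
In Python, from workcell import bot gives the robot as it stands.
- The arm moves only by the shell command python3 -m inch 'ROWS' [FORCE]. ROWS is JSON, a list of rows, each an object of numbers: "dx", "dy", "dz": the shift along the tool's x, y, z in m; "ax", "ay", "az": the turn, a rotation vector about the tool's x, y, z in degrees; "fingers": the opening, from -1 (shut) to 1 (fully open). A call has 1 to 20 rows; each row is the pose to reach, as a shift and turn from the pose measured when the call began, along the tool's axes at that moment; what a row does not reach only later rows make up. A row lasts 1/8 s, in which the tool goes at most 62.5 mm and 10.7 degrees, less where a joint would pass 70% of its speed; a pose out of reach is approached as far as the arm can. A call with a gripper value outside its range is refused whole. The fingers move at their own pace and stop on an object; FORCE is the grip in N (left out, the last holds). Time passes only in rows, so rows that repeat a pose let the fingers close. It gives the time, the measured TCP pose, the force and the opening at its end, in the units of the state.
- bot.read_state(): the state, without advancing time (a new reading comes with each control period).
- bot.read_camera(name): name is "scene" or "top" or "wrist"; returns (picture, depth): 420x560x3 uint8, blue, green, red; 420x560 float32, m along the optical axis (not along the pixel's ray), 0 where there is no reading.
- bot.get_calibration(name): a dict with "intrinsics" (3x3 intrinsics, pixels), "distortion" ([k1, k2, p1, p2, k3] as OpenCV has them; the pictures are not rectified), "view" (4x4, takes a point from world to camera coordinates). Camera axes: x right, y down, z forward; pixel columns grow to the right and rows downward; lengths in m; the calibration is good to about 2 mm. A picture is of the moment at which its call begins: read the wrist's pose just before it. get_calibration takes no time and is no camera call; for the wrist camera it gives the pose at the moment of the call.
- bot.finish_job(): hands the job in, once; it reports no verdict.
Trained networks look in the newest picture that a camera, given by its name, has taken for a name from the list of things; names that differ only in an ending like _2 or _b are one class to them, and where a whole thing is asked for, a point or a joint stands for the part that bears it (a point fixed in the world has none). Each returns a list of dicts, best first, with "p" (0 to 1); they miss things now and then, are a little off and sometimes report something else, mostly with a low value. They report only what shows in the picture. A call takes as long as a camera call.
- bot.masks_of(camera, thing): "region" (420x560 bool, what is visible of it) and "box" ([left, top, right, bottom] in pixels, round what is visible of it).
The state is a dict: "time": time; "q": joint angles; "joint_vel": joint speeds; "joint_torque": joint torques, N m; "tool_pos": TCP position; "tcp_rot": TCP orientation; "wrist_force": force on the tool from outside, world axes, zero at the start; "torque": the same for the moment, N m; "width": opening from 0.0 (shut) to 1.0 (fully open).
Only numpy, scipy, OpenCV 4.12 (cv2) and the standard library are available. Lean on these libraries where they do the work, as an engineer would, in place of code of your own. Each camera call takes 0.05 s, during which the arm holds its last target. There are 200 camera calls.

TASK

Tidy the desk: put the stapler, the block of sticky notes, the paper-clip jar and the stamp each into the low black tray made in its shape and size (long, rectangular, round, square), standing upright and flat on the tray's floor. Any order will do; set each thing down rather than dropping it, and leave them all standing free. Do not disturb the coffee mug or the glass paperweight.

Things in the scene. Friction and masses are not known exactly. Their poses are not given: they have to be found in the camera images.
- stapler: Loose stapler, orange top over a black base, 115 mm long (along its x), 34 mm wide (along its y) over its whole height, 54 mm high, about 160 g. Stands upright. Origin: centre of its underside; z up.
- notes: Loose block of yellow sticky notes, rigid, 76 mm (along its x) by 51 mm (along its y), 50 mm high, about 130 g. Stands upright. Origin: centre of its underside; z up.
- clip_jar: Loose closed round paper-clip jar, blue with a white lid, 60 mm in diameter, straight-sided, 55 mm high, about 100 g. Stands upright. Origin: centre of its underside; z up.
- stamp: Loose office hand stamp, red with a black foot, square: foot 44 by 44 mm up to 14 mm height, body 40 by 40 mm from 14 to 60 mm, cap 36 by 36 mm up to 78 mm; sides along its x and y; about 120 g. Stands upright. Origin: centre of its underside; z up.
- stapler_tray: Low long black tray with a grey floor, for the stapler: inside 132 mm (along its x) by 51 mm (along its y). Stuck to the desk. Outer height 9 mm, floor 3 mm thick, walls 3 mm thick. Origin: centre of the underside, on the desk top; z up.
- notes_tray: Low rectangular black tray with a grey floor, for the sticky notes: inside 93 mm (along its x) by 68 mm (along its y). Stuck to the desk. Outer height 9 mm, floor 3 mm thick, walls 3 mm thick. Origin: centre of the underside, on the desk top; z up.
- jar_tray: Low round black tray with a grey floor, for the paper-clip jar: inside diameter 77 mm. Stuck to the desk. Outer height 9 mm, floor 3 mm thick, walls 3 mm thick. Origin: centre of the underside, on the desk top; z up.
- stamp_tray: Low square black tray with a grey floor, for the stamp: inside 61 by 61 mm, sides along its x and y. Stuck to the desk. Outer height 9 mm, floor 3 mm thick, walls 3 mm thick. Origin: centre of the underside, on the desk top; z up.
- paperweight: Green glass dome paperweight, loose, 54 mm in diameter, 36 mm high, among the desk things; to be left alone. Origin: centre of its underside.
- coffee_cup: White coffee mug, loose, 76 mm in diameter, 80 mm high, with a handle at its +y side, beyond the trays; to be left alone. Origin: centre of its underside.

How it is judged:
At the end, for the whole second after the job is handed in: Each of the four things stands in its own tray: centre within 14 mm of the tray's centre horizontally, underside on the tray's floor (1 to 6 mm above the desk top; the floor is at 3 mm), tilted less than 0.06 rad, slower than 0.02 m/s and not touched by the fingers (horizontal distance between stapler and stapler_tray below 0.014 m and z of stapler in the frame of stapler_tray between 0.001 and 0.006 m and angle between each of stapler, notes, clip_jar, stamp's own z axis and vertical below 0.06 rad and linear speed of each of stapler, notes, clip_jar, stamp below 0.02 m/s and contact force between the fingers and stapler below 0.05 N and horizontal distance between notes and notes_tray below 0.014 m and z of notes in the frame of notes_tray between 0.001 and 0.006 m and contact force between the fingers and notes below 0.05 N and horizontal distance between clip_jar and jar_tray below 0.014 m and z of clip_jar in the frame of jar_tray between 0.001 and 0.006 m and contact force between the fingers and clip_jar below 0.05 N and horizontal distance between stamp and stamp_tray below 0.014 m and z of stamp in the frame of stamp_tray between 0.001 and 0.006 m and contact force between the fingers and stamp below 0.05 N).
It fails at once if one of the four things is dropped (faster than 0.8 m/s while out of the fingers, a fall of about 33 mm) ((linear speed of stapler above 0.8 m/s and contact force between the fingers and stapler below 0.1 N) or (linear speed of notes above 0.8 m/s and contact force between the fingers and notes below 0.1 N) or (linear speed of clip_jar above 0.8 m/s and contact force between the fingers and clip_jar below 0.1 N) or (linear speed of stamp above 0.8 m/s and contact force between the fingers and stamp below 0.1 N)).
It fails at once if the glass paperweight is moved more than 20 mm (distance of paperweight from where it was at the start of the episode above 0.02 m).
It fails at once if the coffee cup is moved more than 20 mm (distance of coffee_cup from where it was at the start of the episode above 0.02 m).
It also fails if it takes over 120 s, if anything falls off the work surface, if the arm or the gripper's body presses on something with over 40 N, if the wrist force passes 120 N, or if a joint passes its speed limit or range.

## Working session

There is one attempt and no reset: what is moved stays moved. The work goes in short steps, Python scripts to look and compute and a shell command to move; the robot and the scene stay as the last step left them, time stands still between calls to the robot, and variables do not carry over. Pictures are saved under pics/ and viewed, about 12 in all and at most 16, crops included, and the job is handed in when it is done.

```bash
mkdir -p pics && ls
cat > h.py <<'E'
import numpy as np, cv2
from workcell import bot
from scipy.spatial.transform import Rotation as R
def cal(c):
    k=bot.get_calibration(c); return np.array(k["intrinsics"],float),np.array(k["distortion"],float),np.array(k["view"],float)
def cloud(c,depth,K,D,V,reg):
    v,u=np.nonzero(reg&(depth>0)); z=depth[v,u]
    p=cv2.undistortPoints(np.stack([u,v],1).astype(np.float64)[:,None],K,D)[:,0]
    P=np.c_[p*z[:,None],z]; return (P-V[:3,3])@V[:3,:3]
E
python3 - <<'E'
from h import *
import json
s=bot.read_state(); print(s)
for c in ["top","scene"]:
    K,D,V=cal(c); im,d=bot.read_camera(c); cv2.imwrite(f"pics/{c}0.png",im); np.savez(f"{c}0.npz",im=im,d=d,K=K,D=D,V=V)
    if c=="scene": continue
    for t in "stapler notes clip_jar stamp stapler_tray notes_tray jar_tray stamp_tray paperweight coffee_cup".split():
        for m in bot.masks_of(c,t)[:2]:
            P=cloud(c,d,K,D,V,m["region"])
            if len(P)<20: print(t,m["p"],m["box"],len(P)); continue
            zt=np.percentile(P[:,2],90); Q=P[P[:,2]>zt-.012] if 'tray' not in t else P
            r=cv2.minAreaRect((Q[:,:2]*1000).astype(np.float32))
            print(t,round(m["p"],2),m["box"],"zt",round(zt,3),"med",np.median(Q,0).round(3),"rect",np.round(r[0]),np.round(r[1]),round(r[2],1))
E
```

```text
pics
{'time': 0.0, 'q': array([-1.21385864e+00,  2.64778596e-01,  1.60538380e+00, -2.52599919e-05,
        1.27372619e+00, -3.69051276e-02]), 'joint_vel': array([ 9.67141560e-05,  8.26809278e-04,  2.26676395e-04,  9.16275009e-04,
        7.69032530e-04, -1.58542437e-03]), 'joint_torque': array([ 7.38559884e-04, -5.15113378e+01, -3.67312253e+01, -1.06283958e-04,
        1.27795018e-02,  1.16478347e-05]), 'tool_pos': array([ 0.25875093, -0.62262871,  0.22993961]), 'tcp_rot': array([-3.07865547e+00, -6.14224976e-01,  6.11633253e-04]), 'wrist_force': array([-0.00874407,  0.56896959,  0.3350895 ]), 'torque': array([-0.01690604,  0.01122959,  0.0033017 ]), 'width': 1.0033716821369092}
stapler 0.94 [387.3, 248.7, 424.3, 296.1] zt 0.056 med [ 0.374 -0.298  0.053] rect [ 376. -299.] [ 36. 115.] 64.7
stapler 0.4 [143.8, 271.2, 179.9, 306.1] zt 0.008 med [0.337 0.299 0.003] rect [338. 299.] [70. 66.] 77.6
notes 0.81 [102.1, 208.2, 131.4, 240.5] zt 0.052 med [0.498 0.407 0.049] rect [500. 409.] [51. 74.] 79.7
notes 0.54 [271.1, 187.5, 293.2, 212.7] zt 0.034 med [0.557 0.003 0.03 ] rect [558.   2
[... 208 characters left out ...]
 641. -158.] [36. 36.] 63.3
stapler_tray 0.85 [426.6, 189.8, 464.7, 244.3] zt 0.008 med [ 0.522 -0.406  0.003] rect [ 521. -407.] [ 61. 140.] 72.8
notes_tray 0.67 [202.0, 157.6, 245.4, 197.6] zt 0.008 med [0.619 0.147 0.003] rect [620. 147.] [ 79. 105.] 62.0
jar_tray 0.69 [307.5, 236.8, 336.5, 270.5] zt 0.008 med [ 0.432 -0.098  0.003] rect [432. -98.] [80. 79.] 89.8
stamp_tray 0.79 [143.9, 271.6, 178.5, 305.1] zt 0.008 med [0.337 0.3   0.003] rect [338. 300.] [71. 69.] 77.6
paperweight 0.79 [268.7, 189.7, 292.7, 213.9] zt 0.034 med [0.556 0.003 0.03 ] rect [557.   2.] [44. 44.] 46.2
coffee_cup 0.63 [138.9, 116.7, 174.3, 159.4] zt 0.077 med [0.705 0.315 0.076] rect [705. 309.] [77. 84.] 86.1
```

View pics/top0.png

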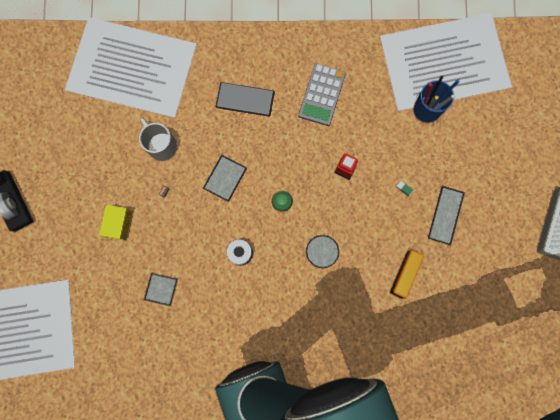

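```bash
cat >> h.py <<'E'
def rel(p,yaw=None):
    """tool-frame move so TCP goes to world p; yaw: desired world angle of tool y (deg, mod 180), tool pointing down"""
    s=bot.read_state(); M=R.from_rotvec(s["tcp_rot"]); d=M.inv().apply(np.array(p)-s["tool_pos"])
    y=M.apply([0,1,0]); cur=np.degrees(np.arctan2(y[1],y[0])); 
    print("d",d.round(4),"cur yaw",cur.round(1),end=" ")
    if yaw is not None:
        for k in (0,180,-180):
            a=(yaw+k-cur+180)%360-180
            # desired rot: tool z down, y at angle
            t=np.radians(yaw+k); yy=np.array([np.cos(t),np.sin(t),0]); zz=np.array([0,0,-1.]); xx=np.cross(yy,zz)
            rv=np.degrees((M.inv()*R.from_matrix(np.c_[xx,yy,zz])).as_rotvec())
            if k in(0,180): print("| rot",rv.round(1),"q6 now",round(s["q"][5],2),end=" ")
    print()
E
python3 - <<'E'
from h import *
Z=np.load("top0.npz")
# edges of long axis in world for each rect
print(bot.get_calibration("top")["view"])
rel([.376,-.299,.2],154.7-90)
E
```

```text
[[ 1.52794949e-03 -9.99892485e-01 -1.45836624e-02 -1.05991347e-03]
 [-9.87450125e-01  7.94497037e-04 -1.57929159e-01  5.31756447e-01]
 [ 1.57923766e-01  1.46419470e-02 -9.87342746e-01  1.24145536e+00]
 [ 0.00000000e+00  0.00000000e+00  0.00000000e+00  1.00000000e+00]]
d [ 0.2325 -0.2546  0.0313] cur yaw -67.4 | rot [   0.     0.  -132.1] q6 now -0.04 | rot [ 0.  -0.  47.9] q6 now -0.04
```

The top view matches the network's finds: stapler at (407,273), notes (115,222), jar (239,252), stamp (347,165). The trays are at (446,215), (225,178), (322,251) and (160,289). The dark tray at (245,98) is a distractor. Next I move above the stapler.

```bash
python3 -m inch '[{"dx":0.058,"dy":-0.064,"dz":0.008,"az":10},{"dx":0.1,"dy":-0.11,"dz":0.02,"az":20},{"dx":0.145,"dy":-0.16,"dz":0.031,"az":30},{"dx":0.19,"dy":-0.21,"dz":0.031,"az":40},{"dx":0.2325,"dy":-0.2546,"dz":0.031,"az":47.9},{"dx":0.2325,"dy":-0.2546,"dz":0.031,"az":47.9},{"dx":0.2325,"dy":-0.2546,"dz":0.031,"az":47.9},{"dx":0.2325,"dy":-0.2546,"dz":0.031,"az":47.9}]' 40
cat >> h.py <<'E'
def look(things,name,c="wrist",top=.012):
    K,D,V=cal(c); im,d=bot.read_camera(c); cv2.imwrite(f"pics/{name}.png",im)
    for t in things:
        for m in bot.masks_of(c,t)[:1]:
            P=cloud(c,d,K,D,V,m["region"])
            if len(P)<20: print(t,"few"); continue
            zt=np.percentile(P[:,2],95)
            Q=P[(P[:,2]>zt-top)&(P[:,2]<zt+.006)]
            if 'tray' in t: Q=P[P[:,2]<.015]
            r=cv2.minAreaRect((Q[:,:2]*1000).astype(np.float32)); w,h=r[1]
            print(t,round(m["p"],2),m["box"],"zt",round(zt,4),"med",np.median(Q,0).round(4),"rect",np.round(r[0],1),np.round(r[1]),"short-axis yaw",round(r[2] if w<h else r[2]+90,1))
E
python3 - <<'E'
from h import *
look(["stapler","stapler_tray"],"w1")
rel([.376,-.299,.1],64.7)
E
```

```text
d [ 0.2325 -0.2547  0.1313] cur yaw -67.4 | rot [   0.     0.  -132.1] q6 now -0.04 | rot [ 0.  -0.  47.9] q6 now -0.04 invalid input at $[0]: expected keys dx, dy, dz, ax, ay, az, fingers
```

```bash
python3 -m inch '[{"dx":0.058,"dy":-0.064,"dz":0.008,"ax":0,"ay":0,"az":10,"fingers":1},{"dx":0.1,"dy":-0.11,"dz":0.02,"ax":0,"ay":0,"az":20,"fingers":1},{"dx":0.145,"dy":-0.16,"dz":0.031,"ax":0,"ay":0,"az":30,"fingers":1},{"dx":0.19,"dy":-0.21,"dz":0.031,"ax":0,"ay":0,"az":40,"fingers":1},{"dx":0.2325,"dy":-0.2546,"dz":0.031,"ax":0,"ay":0,"az":47.9,"fingers":1},{"dx":0.2325,"dy":-0.2546,"dz":0.031,"ax":0,"ay":0,"az":47.9,"fingers":1},{"dx":0.2325,"dy":-0.2546,"dz":0.031,"ax":0,"ay":0,"az":47.9,"fingers":1},{"dx":0.2325,"dy":-0.2546,"dz":0.031,"ax":0,"ay":0,"az":47.9,"fingers":1}]' 40
python3 - <<'E'
from h import *
look(["stapler","stapler_tray"],"w1")
rel([.376,-.299,.1],64.7)
E
```

```text
time: 1.75
tool_pos: [0.3761, -0.2996, 0.2007]
tcp_rot: [3.064, -0.688, 0.001]
wrist_force: [-0.2, 0.5, 0.1]
width: 1.001
stapler 0.97 [262.2, 124.0, 299.6, 243.5] zt 0.0541 med [ 0.3829 -0.2993  0.0529] rect [ 378.4 -297.1] [ 34. 110.] short-axis yaw 65.6
stapler_tray 0.62 [287.2, 0.0, 361.4, 73.2] zt 0.0083 med [ 0.4874 -0.3929  0.0024] rect [ 487.5 -394.6] [60. 64.] short-axis yaw 72.5
d [-0.0003 -0.0012  0.1004] cur yaw -115.4 | rot [ -0.   -0.  179.9] q6 now 1.29 | rot [ 0.  -0.  -0.1] q6 now 1.29
```

View pics/w1.png

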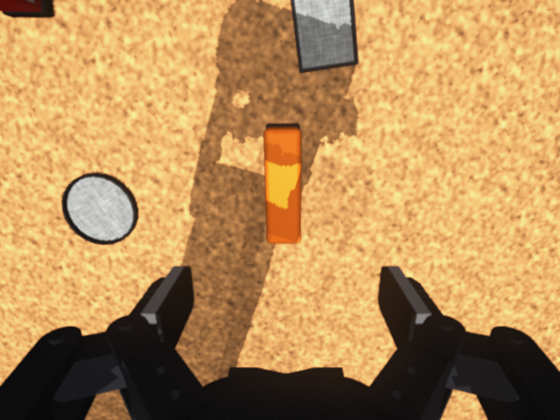

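Run:
```python
from h import *
rel([.3765,-.298,.017],65)
```

```text
d [-0.0003 -0.0023  0.1834] cur yaw -115.4 | rot [ -0.   -0.  179.6] q6 now 1.29 | rot [ 0.  -0.  -0.4] q6 now 1.29
```

The wrist view shows the whole stapler at (282,184), lined up midway between the fingers, and its tray at the top at (325,35). Descend and grip.

```bash
python3 -m inch '[{"dx":0,"dy":-0.002,"dz":0.06,"ax":0,"ay":0,"az":0,"fingers":1},{"dx":0,"dy":-0.002,"dz":0.12,"ax":0,"ay":0,"az":0,"fingers":1},{"dx":0,"dy":-0.002,"dz":0.155,"ax":0,"ay":0,"az":0,"fingers":1},{"dx":0,"dy":-0.002,"dz":0.175,"ax":0,"ay":0,"az":0,"fingers":1},{"dx":0,"dy":-0.002,"dz":0.183,"ax":0,"ay":0,"az":0,"fingers":1},{"dx":0,"dy":-0.002,"dz":0.183,"ax":0,"ay":0,"az":0,"fingers":1},{"dx":0,"dy":-0.002,"dz":0.183,"ax":0,"ay":0,"az":0,"fingers":-1},{"dx":0,"dy":-0.002,"dz":0.183,"ax":0,"ay":0,"az":0,"fingers":-1},{"dx":0,"dy":-0.002,"dz":0.183,"ax":0,"ay":0,"az":0,"fingers":-1},{"dx":0,"dy":-0.002,"dz":0.183,"ax":0,"ay":0,"az":0,"fingers":-1},{"dx":0,"dy":-0.002,"dz":0.183,"ax":0,"ay":0,"az":0,"fingers":-1},{"dx":0,"dy":-0.002,"dz":0.183,"ax":0,"ay":0,"az":0,"fingers":-1},{"dx":0,"dy":-0.002,"dz":0.183,"ax":0,"ay":0,"az":0,"fingers":-1},{"dx":0,"dy":-0.002,"dz":0.183,"ax":0,"ay":0,"az":0,"fingers":-1}]' 40
python3 - <<'E'
from h import *
rel([.521,-.407,.1],72.8)
E
```

```text
time: 3.65
tool_pos: [0.3773, -0.2989, 0.0183]
tcp_rot: [3.064, -0.691, 0.002]
wrist_force: [-0.8, 1.3, 6.2]
width: 0.396
d [ 0.1763  0.036  -0.0813] cur yaw -115.4 | rot [-1.000e-01 -1.000e-01  1.718e+02] q6 now 1.29 | rot [ 0.  -0.1 -8.2] q6 now 1.29
```

```bash
python3 -m inch '[{"dx":0,"dy":0,"dz":-0.03,"ax":0,"ay":0,"az":0,"fingers":-1},{"dx":0,"dy":0,"dz":-0.08,"ax":0,"ay":0,"az":0,"fingers":-1},{"dx":0.05,"dy":0.01,"dz":-0.081,"ax":0,"ay":0,"az":-3,"fingers":-1},{"dx":0.1,"dy":0.02,"dz":-0.081,"ax":0,"ay":0,"az":-6,"fingers":-1},{"dx":0.145,"dy":0.03,"dz":-0.081,"ax":0,"ay":0,"az":-8,"fingers":-1},{"dx":0.1763,"dy":0.036,"dz":-0.081,"ax":0,"ay":0,"az":-8.2,"fingers":-1},{"dx":0.1763,"dy":0.036,"dz":-0.081,"ax":0,"ay":0,"az":-8.2,"fingers":-1},{"dx":0.1763,"dy":0.036,"dz":-0.081,"ax":0,"ay":0,"az":-8.2,"fingers":-1},{"dx":0.1763,"dy":0.036,"dz":-0.081,"ax":0,"ay":0,"az":-8.2,"fingers":-1}]'
python3 - <<'E'
from h import *
look(["stapler_tray","stapler"],"w2")
rel([.521,-.407,.024],72.8)
E
```

```text
time: 4.78
tool_pos: [0.5198, -0.406, 0.099]
tcp_rot: [3.106, -0.47, -0.0]
wrist_force: [-0.3, -0.9, -1.7]
width: 0.395
stapler_tray 0.74 [238.8, 111.2, 327.5, 169.2] zt 0.0087 med [ 0.577  -0.4196  0.0027] rect [ 570.7 -418.9] [57. 40.] short-axis yaw 162.9
stapler 0.7 [237.3, 147.7, 333.8, 373.2] zt 0.1346 med [ 0.5408 -0.4117  0.1335] rect [ 532.6 -409.8] [34. 86.] short-axis yaw 73.0
d [0.0006 0.0002 0.0757] cur yaw -107.2 | rot [-1.0e-01 -1.0e-01  1.8e+02] q6 now 1.17 | rot [ 0.  -0.1 -0. ] q6 now 1.17
```

View pics/w2.png

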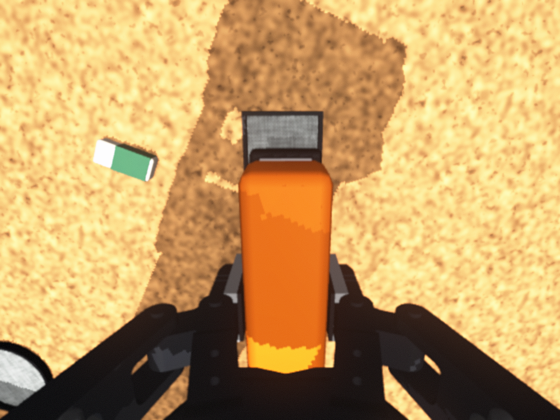

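The stapler hangs straight (240–330, 150–370), aligned over its tray. Lower and release.

```bash
python3 -m inch '[{"dx":0.0006,"dy":0,"dz":0.035,"ax":0,"ay":0,"az":0,"fingers":-1},{"dx":0.0006,"dy":0,"dz":0.06,"ax":0,"ay":0,"az":0,"fingers":-1},{"dx":0.0006,"dy":0,"dz":0.07,"ax":0,"ay":0,"az":0,"fingers":-1},{"dx":0.0006,"dy":0,"dz":0.074,"ax":0,"ay":0,"az":0,"fingers":-1},{"dx":0.0006,"dy":0,"dz":0.077,"ax":0,"ay":0,"az":0,"fingers":-1},{"dx":0.0006,"dy":0,"dz":0.077,"ax":0,"ay":0,"az":0,"fingers":-1},{"dx":0.0006,"dy":0,"dz":0.077,"ax":0,"ay":0,"az":0,"fingers":-1}]'
python3 -c "
from h import *
look(['stapler','stamp'],'t1','top')
rel([.521,-.407,.02],72.8)"
```

```text
time: 5.8
tool_pos: [0.5215, -0.4072, 0.0236]
tcp_rot: [3.104, -0.47, 0.004]
wrist_force: [0.5, 0.6, -1.4]
width: 0.397
stapler 0.67 [437.5, 189.6, 457.5, 225.1] zt 0.0594 med [ 0.5653 -0.4067  0.0572] rect [ 539.8 -399.5] [10. 74.] short-axis yaw 69.4
stamp 0.59 [334.9, 154.1, 354.2, 179.0] zt 0.0801 med [ 0.64   -0.1583  0.0761] rect [ 640.9 -158.3] [35. 36.] short-axis yaw 63.3
d [-0.0003  0.0001  0.0032] cur yaw -107.2 | rot [-2.0e-01 -1.0e-01  1.8e+02] q6 now 1.17 | rot [ 0.1 -0.1 -0. ] q6 now 1.17
```

```bash
python3 -m inch '[{"dx":0,"dy":0,"dz":0.0015,"ax":0,"ay":0,"az":0,"fingers":-1},{"dx":0,"dy":0,"dz":0.003,"ax":0,"ay":0,"az":0,"fingers":-1},{"dx":0,"dy":0,"dz":0.003,"ax":0,"ay":0,"az":0,"fingers":-1},{"dx":0,"dy":0,"dz":0.003,"ax":0,"ay":0,"az":0,"fingers":-1},{"dx":0,"dy":0,"dz":0.003,"ax":0,"ay":0,"az":0,"fingers":0.2},{"dx":0,"dy":0,"dz":0.002,"ax":0,"ay":0,"az":0,"fingers":0.5},{"dx":0,"dy":0,"dz":0.002,"ax":0,"ay":0,"az":0,"fingers":0.8},{"dx":0,"dy":0,"dz":0.002,"ax":0,"ay":0,"az":0,"fingers":0.8},{"dx":0,"dy":0,"dz":-0.02,"ax":0,"ay":0,"az":0,"fingers":0.8},{"dx":0,"dy":0,"dz":-0.06,"ax":0,"ay":0,"az":0,"fingers":1},{"dx":0,"dy":0,"dz":-0.12,"ax":0,"ay":0,"az":0,"fingers":1},{"dx":0,"dy":0,"dz":-0.18,"ax":0,"ay":0,"az":0,"fingers":1},{"dx":0,"dy":0,"dz":-0.18,"ax":0,"ay":0,"az":0,"fingers":1}]'
python3 -c "
from h import *
look(['stapler','stapler_tray'],'w3')
rel([.641,-.158,.2],63.3)
rel([.641,-.158,.2],63.3-90)"
```

```text
time: 7.58
tool_pos: [0.5248, -0.4099, 0.2136]
tcp_rot: [3.096, -0.469, 0.024]
wrist_force: [0.6, -0.1, 0.8]
width: 0.999
stapler 0.61 [266.2, 130.0, 302.4, 247.4] zt 0.0571 med [ 0.5267 -0.4081  0.0558] rect [ 521.8 -407. ] [ 34. 110.] short-axis yaw 72.8
stapler_tray 0.67 [251.2, 117.4, 309.6, 239.3] zt 0.0088 med [ 0.5472 -0.4004  0.0029] rect [ 523.6 -404.6] [ 58. 137.] short-axis yaw 72.8
d [ 0.0413 -0.273   0.0035] cur yaw -107.2 | rot [ 2.000e-01  1.000e-01 -1.705e+02] q6 now 1.17 | rot [ 0.1 -0.1  9.5] q6 now 1.17 
d [ 0.0413 -0.273   0.0035] cur yaw -107.2 | rot [  0.2  -0.1 -80.5] q6 now 1.17 | rot [-0.1 -0.2 99.5] q6 now 1.17
```

The stapler is in: its top is at 57 mm and it's centred within 3 mm. Next is the stamp.

```bash
python3 -m inch '[{"dx":0.01,"dy":-0.06,"dz":0,"ax":0,"ay":0,"az":3,"fingers":1},{"dx":0.02,"dy":-0.12,"dz":0.003,"ax":0,"ay":0,"az":6,"fingers":1},{"dx":0.03,"dy":-0.18,"dz":0.003,"ax":0,"ay":0,"az":9.5,"fingers":1},{"dx":0.037,"dy":-0.24,"dz":0.003,"ax":0,"ay":0,"az":9.5,"fingers":1},{"dx":0.0413,"dy":-0.273,"dz":0.0035,"ax":0,"ay":0,"az":9.5,"fingers":1},{"dx":0.0413,"dy":-0.273,"dz":0.0035,"ax":0,"ay":0,"az":9.5,"fingers":1},{"dx":0.0413,"dy":-0.273,"dz":0.0035,"ax":0,"ay":0,"az":9.5,"fingers":1},{"dx":0.0413,"dy":-0.273,"dz":0.0035,"ax":0,"ay":0,"az":9.5,"fingers":1}]'
python3 -c "
from h import *
look(['stamp'],'w4')
rel([.641,-.158,.02],63.3)"
```

```text
time: 8.72
tool_pos: [0.6401, -0.1592, 0.1992]
tcp_rot: [3.054, -0.728, 0.001]
wrist_force: [0.9, -0.8, 0.2]
width: 0.995
stamp 0.94 [260.1, 155.2, 305.6, 216.1] zt 0.0781 med [ 0.6458 -0.1587  0.0769] rect [ 644.3 -158. ] [36. 35.] short-axis yaw 153.4
d [-0.0004 -0.0016  0.1798] cur yaw -116.8 | rot [-2.000e-01 -1.000e-01  1.799e+02] q6 now 1.76 | rot [ 0.1 -0.1 -0.1] q6 now 1.76
```

View pics/w4.png

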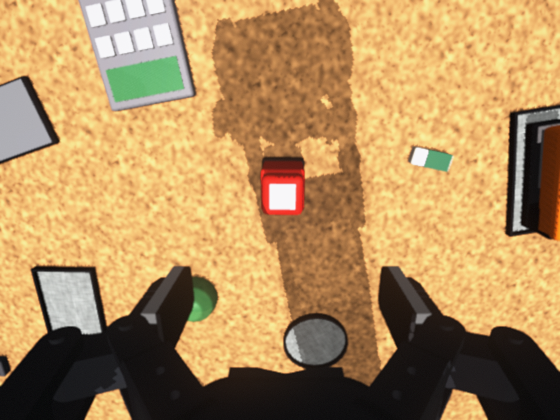

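Stamp at (283,190), centred between the fingers. Paperweight at (203,298), clear of the path.

```bash
python3 -m inch '[{"dx":0.0015,"dy":-0.0025,"dz":0.06,"ax":0,"ay":0,"az":0,"fingers":1},{"dx":0.0015,"dy":-0.0025,"dz":0.11,"ax":0,"ay":0,"az":0,"fingers":1},{"dx":0.0015,"dy":-0.0025,"dz":0.15,"ax":0,"ay":0,"az":0,"fingers":1},{"dx":0.0015,"dy":-0.0025,"dz":0.17,"ax":0,"ay":0,"az":0,"fingers":1},{"dx":0.0015,"dy":-0.0025,"dz":0.178,"ax":0,"ay":0,"az":0,"fingers":1},{"dx":0.0015,"dy":-0.0025,"dz":0.178,"ax":0,"ay":0,"az":0,"fingers":1},{"dx":0.0015,"dy":-0.0025,"dz":0.178,"ax":0,"ay":0,"az":0,"fingers":-1},{"dx":0.0015,"dy":-0.0025,"dz":0.178,"ax":0,"ay":0,"az":0,"fingers":-1},{"dx":0.0015,"dy":-0.0025,"dz":0.178,"ax":0,"ay":0,"az":0,"fingers":-1},{"dx":0.0015,"dy":-0.0025,"dz":0.178,"ax":0,"ay":0,"az":0,"fingers":-1},{"dx":0.0015,"dy":-0.0025,"dz":0.178,"ax":0,"ay":0,"az":0,"fingers":-1},{"dx":0.0015,"dy":-0.0025,"dz":0.178,"ax":0,"ay":0,"az":0,"fingers":-1},{"dx":0.0015,"dy":-0.0025,"dz":0.178,"ax":0,"ay":0,"az":0,"fingers":-1}]'
python3 -c "
from h import *
rel([.338,.3,.15],77.6);rel([.338,.3,.15],77.6-90);print(bot.read_state()['q'])"
```

```text
time: 10.45
tool_pos: [0.6442, -0.1582, 0.0232]
tcp_rot: [3.054, -0.728, 0.006]
wrist_force: [-0.4, 0.9, 6.6]
width: 0.46
d [-0.4795 -0.2707 -0.129 ] cur yaw -116.8 | rot [-3.000e-01 -1.000e-01  1.656e+02] q6 now 1.76 | rot [  0.1  -0.2 -14.4] q6 now 1.76 
d [-0.4795 -0.2707 -0.129 ] cur yaw -116.8 | rot [ 2.000e-01 -1.000e-01 -1.044e+02] q6 now 1.76 | rot [-0.1 -0.2 75.6] q6 now 1.76 
[-0.27763218  0.43021202  1.7961503  -0.00180639  0.91119705  1.76234991]
```

```bash
python3 -m inch '[{"dx":0,"dy":0,"dz":-0.04,"ax":0,"ay":0,"az":0,"fingers":-1},{"dx":0,"dy":0,"dz":-0.09,"ax":0,"ay":0,"az":0,"fingers":-1},{"dx":0,"dy":0,"dz":-0.129,"ax":0,"ay":0,"az":-4,"fingers":-1},{"dx":-0.048,"dy":-0.027,"dz":-0.129,"ax":0,"ay":0,"az":-14,"fingers":-1},{"dx":-0.096,"dy":-0.054,"dz":-0.129,"ax":0,"ay":0,"az":-24,"fingers":-1},{"dx":-0.144,"dy":-0.081,"dz":-0.129,"ax":0,"ay":0,"az":-34,"fingers":-1},{"dx":-0.192,"dy":-0.108,"dz":-0.129,"ax":0,"ay":0,"az":-44,"fingers":-1},{"dx":-0.24,"dy":-0.135,"dz":-0.129,"ax":0,"ay":0,"az":-54,"fingers":-1},{"dx":-0.288,"dy":-0.162,"dz":-0.129,"ax":0,"ay":0,"az":-64,"fingers":-1},{"dx":-0.336,"dy":-0.19,"dz":-0.129,"ax":0,"ay":0,"az":-74,"fingers":-1},{"dx":-0.384,"dy":-0.217,"dz":-0.129,"ax":0,"ay":0,"az":-84,"fingers":-1},{"dx":-0.432,"dy":-0.244,"dz":-0.129,"ax":0,"ay":0,"az":-94,"fingers":-1},{"dx":-0.4795,"dy":-0.2707,"dz":-0.129,"ax":0,"ay":0,"az":-104.4,"fingers":-1},{"dx":-0.4795,"dy":-0.2707,"dz":-0.129,"ax":0,"ay":0,"az":-104.4,"fingers":-1},{"dx":-0.4795,"dy":-0.2707,"dz":-0.129,"ax":0,"ay":0,"az":-104.4,"fingers":-1},{"dx":-0.4795,"dy":-0.2707,"dz":-0.129,"ax":0,"ay":0,"az":-104.4,"fingers":-1},{"dx":-0.4795,"dy":-0.2707,"dz":-0.129,"ax":0,"ay":0,"az":-104.4,"fingers":-1}]'
python3 -c "
from h import *
look(['stamp','stamp_tray'],'w5')
rel([.338,.3,.03],77.6-90);print(bot.read_state()['q'])"
```

```text
time: 12.58
tool_pos: [0.3387, 0.299, 0.1498]
tcp_rot: [2.448, 1.962, 0.001]
wrist_force: [1.1, -0.8, -1.1]
width: 0.463
stamp 0.72 [234.5, 214.6, 337.6, 373.9] zt 0.2044 med [0.3401 0.308  0.2033] rect [339.3 303.3] [29. 37.] short-axis yaw 75.6
stamp_tray 0.88 [246.7, 152.8, 328.1, 218.8] zt 0.0082 med [0.3414 0.3064 0.0022] rect [341.2 304.8] [59. 67.] short-axis yaw 77.0
d [ 0.0007 -0.0011  0.1199] cur yaw -12.5 | rot [ 0.2  0.1 -0.1] q6 now 0.89 | rot [  0.2  -0.4 179.9] q6 now 0.89 
[ 0.67222789 -0.0981272   2.15090797 -0.00471039  1.08767813  0.89294667]
```

View pics/w5.png

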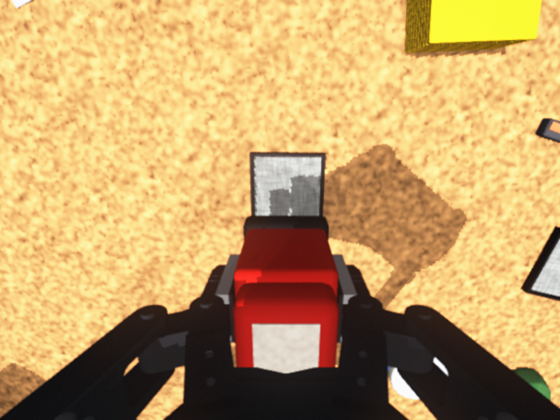

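Stamp held square over its tray (288,185). Lower in two stages.

```bash
python3 -m inch '[{"dx":0.0007,"dy":0,"dz":0.05,"ax":0,"ay":0,"az":0,"fingers":-1},{"dx":0.0007,"dy":0,"dz":0.09,"ax":0,"ay":0,"az":0,"fingers":-1},{"dx":0.0007,"dy":0,"dz":0.11,"ax":0,"ay":0,"az":0,"fingers":-1},{"dx":0.0007,"dy":0,"dz":0.119,"ax":0,"ay":0,"az":0,"fingers":-1},{"dx":0.0007,"dy":0,"dz":0.122,"ax":0,"ay":0,"az":0,"fingers":-1},{"dx":0.0007,"dy":0,"dz":0.124,"ax":0,"ay":0,"az":0,"fingers":-1},{"dx":0.0007,"dy":0,"dz":0.124,"ax":0,"ay":0,"az":0,"fingers":-1},{"dx":0.0007,"dy":0,"dz":0.124,"ax":0,"ay":0,"az":0,"fingers":-1}]'
```

```text
time: 13.72
tool_pos: [0.3395, 0.3001, 0.0266]
tcp_rot: [2.447, 1.963, 0.004]
wrist_force: [-0.9, 0.8, -1.0]
width: 0.466
```

```bash
python3 -m inch '[{"dx":0,"dy":0,"dz":0.001,"ax":0,"ay":0,"az":0,"fingers":-1},{"dx":0,"dy":0,"dz":0.001,"ax":0,"ay":0,"az":0,"fingers":-1},{"dx":0,"dy":0,"dz":0.001,"ax":0,"ay":0,"az":0,"fingers":0.3},{"dx":0,"dy":0,"dz":0,"ax":0,"ay":0,"az":0,"fingers":0.6},{"dx":0,"dy":0,"dz":0,"ax":0,"ay":0,"az":0,"fingers":0.8},{"dx":0,"dy":0,"dz":0,"ax":0,"ay":0,"az":0,"fingers":0.8},{"dx":0,"dy":0,"dz":-0.02,"ax":0,"ay":0,"az":0,"fingers":0.8},{"dx":0,"dy":0,"dz":-0.06,"ax":0,"ay":0,"az":0,"fingers":1},{"dx":0,"dy":0,"dz":-0.12,"ax":0,"ay":0,"az":0,"fingers":1},{"dx":0,"dy":0,"dz":-0.17,"ax":0,"ay":0,"az":0,"fingers":1},{"dx":0,"dy":0,"dz":-0.17,"ax":0,"ay":0,"az":0,"fingers":1}]'
python3 -c "
from h import *
look(['stamp','stamp_tray','notes'],'w6')
rel([.5,.409,.2],79.7);print(bot.read_state()['q'])"
```

```text
time: 15.1
tool_pos: [0.3417, 0.3028, 0.202]
tcp_rot: [2.447, 1.963, 0.021]
wrist_force: [0.3, 0.4, 0.4]
width: 1.002
stamp 0.88 [259.1, 160.8, 305.9, 224.9] zt 0.0809 med [0.3399 0.3028 0.0796] rect [339.6 300.8] [35. 36.] short-axis yaw 77.1
stamp_tray 0.92 [248.2, 150.0, 314.9, 216.5] zt 0.0088 med [0.3515 0.3166 0.0025] rect [341. 300.] [72. 70.] short-axis yaw 166.2
notes 0.9 [380.8, 0.0, 491.7, 68.5] zt 0.0502 med [0.4986 0.4102 0.0489] rect [501.3 409.9] [49. 78.] short-axis yaw 78.8
d [ 0.1419  0.1347 -0.0051] cur yaw -12.5 | rot [ -0.    0.3 -92.2] q6 now 0.89 | rot [ 0.3  0.  87.8] q6 now 0.89 
[ 0.67371028 -0.1416382   2.10142616 -0.00451316  1.1822765   0.89389846]
```

Stamp in tray: top at 81 mm, centred within about 1.5 mm. On to the notes.

```bash
python3 -m inch '[{"dx":0.02,"dy":0.02,"dz":-0.005,"ax":0,"ay":0,"az":-10,"fingers":1},{"dx":0.04,"dy":0.038,"dz":-0.005,"ax":0,"ay":0,"az":-20,"fingers":1},{"dx":0.06,"dy":0.057,"dz":-0.005,"ax":0,"ay":0,"az":-30,"fingers":1},{"dx":0.08,"dy":0.076,"dz":-0.005,"ax":0,"ay":0,"az":-40,"fingers":1},{"dx":0.1,"dy":0.095,"dz":-0.005,"ax":0,"ay":0,"az":-50,"fingers":1},{"dx":0.12,"dy":0.114,"dz":-0.005,"ax":0,"ay":0,"az":-60,"fingers":1},{"dx":0.142,"dy":0.135,"dz":-0.005,"ax":0,"ay":0,"az":-70,"fingers":1},{"dx":0.142,"dy":0.135,"dz":-0.005,"ax":0,"ay":0,"az":-80,"fingers":1},{"dx":0.142,"dy":0.135,"dz":-0.005,"ax":0,"ay":0,"az":-90,"fingers":1},{"dx":0.142,"dy":0.135,"dz":-0.005,"ax":0,"ay":0,"az":-92.5,"fingers":1},{"dx":0.142,"dy":0.135,"dz":-0.005,"ax":0,"ay":0,"az":-92.5,"fingers":1},{"dx":0.142,"dy":0.135,"dz":-0.005,"ax":0,"ay":0,"az":-92.5,"fingers":1}]'
python3 -c "
from h import *
look(['notes'],'w7')
rel([.5,.409,.017],79.7)"
```

```text
time: 16.8
tool_pos: [0.4998, 0.4086, 0.1984]
tcp_rot: [0.275, 3.129, -0.008]
wrist_force: [0.8, 0.8, 0.3]
width: 1.002
notes 0.91 [259.8, 144.0, 320.6, 229.9] zt 0.05 med [0.4988 0.4128 0.0488] rect [502.  412.2] [51. 75.] short-axis yaw 80.9
d [0.0004 0.0009 0.1822] cur yaw 80.0 | rot [-0.2  0.1  0.3] q6 now -0.74 | rot [  -0.2   -0.4 -179.7] q6 now -0.74
```

View pics/w7.png

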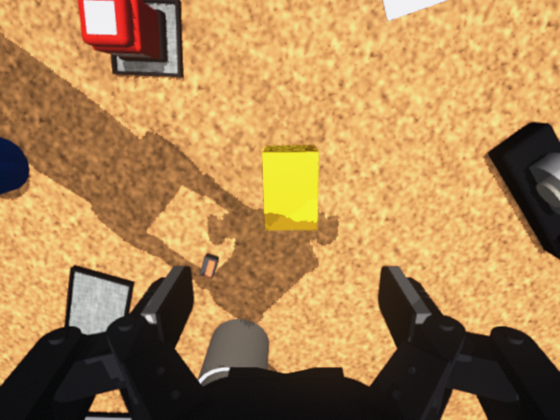

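Notes at (291,190), about 3 mm off the finger midline. I'll correct for that and grip.

```bash
python3 -m inch '[{"dx":-0.001,"dy":0.003,"dz":0.06,"ax":0,"ay":0,"az":0,"fingers":1},{"dx":-0.001,"dy":0.003,"dz":0.11,"ax":0,"ay":0,"az":0,"fingers":1},{"dx":-0.001,"dy":0.003,"dz":0.15,"ax":0,"ay":0,"az":0,"fingers":1},{"dx":-0.001,"dy":0.003,"dz":0.17,"ax":0,"ay":0,"az":0,"fingers":1},{"dx":-0.001,"dy":0.003,"dz":0.183,"ax":0,"ay":0,"az":0,"fingers":1},{"dx":-0.001,"dy":0.003,"dz":0.183,"ax":0,"ay":0,"az":0,"fingers":1},{"dx":-0.001,"dy":0.003,"dz":0.183,"ax":0,"ay":0,"az":0,"fingers":-1},{"dx":-0.001,"dy":0.003,"dz":0.183,"ax":0,"ay":0,"az":0,"fingers":-1},{"dx":-0.001,"dy":0.003,"dz":0.183,"ax":0,"ay":0,"az":0,"fingers":-1},{"dx":-0.001,"dy":0.003,"dz":0.183,"ax":0,"ay":0,"az":0,"fingers":-1},{"dx":-0.001,"dy":0.003,"dz":0.183,"ax":0,"ay":0,"az":0,"fingers":-1},{"dx":-0.001,"dy":0.003,"dz":0.183,"ax":0,"ay":0,"az":0,"fingers":-1}]'
python3 -c "
from h import *
rel([.62,.147,.15],62)"
```

```text
time: 18.4
tool_pos: [0.503, 0.4117, 0.0181]
tcp_rot: [0.275, 3.126, -0.003]
wrist_force: [-0.2, -0.3, 6.1]
width: 0.596
d [-0.1619 -0.2405 -0.1308] cur yaw 80.0 | rot [-0.1  0.3 18. ] q6 now -0.74 | rot [-4.00e-01 -1.00e-01 -1.62e+02] q6 now -0.74
```

```bash
python3 -m inch '[{"dx":0,"dy":0,"dz":-0.04,"ax":0,"ay":0,"az":0,"fingers":-1},{"dx":0,"dy":0,"dz":-0.09,"ax":0,"ay":0,"az":0,"fingers":-1},{"dx":0,"dy":0,"dz":-0.131,"ax":0,"ay":0,"az":0,"fingers":-1},{"dx":-0.033,"dy":-0.048,"dz":-0.131,"ax":0,"ay":0,"az":5,"fingers":-1},{"dx":-0.066,"dy":-0.096,"dz":-0.131,"ax":0,"ay":0,"az":10,"fingers":-1},{"dx":-0.1,"dy":-0.144,"dz":-0.131,"ax":0,"ay":0,"az":14,"fingers":-1},{"dx":-0.13,"dy":-0.192,"dz":-0.131,"ax":0,"ay":0,"az":18,"fingers":-1},{"dx":-0.162,"dy":-0.2405,"dz":-0.131,"ax":0,"ay":0,"az":18,"fingers":-1},{"dx":-0.162,"dy":-0.2405,"dz":-0.131,"ax":0,"ay":0,"az":18,"fingers":-1},{"dx":-0.162,"dy":-0.2405,"dz":-0.131,"ax":0,"ay":0,"az":18,"fingers":-1},{"dx":-0.162,"dy":-0.2405,"dz":-0.131,"ax":0,"ay":0,"az":18,"fingers":-1}]'
python3 -c "
from h import *
look(['notes','notes_tray'],'w8')
rel([.62,.147,.03],62)"
```

```text
time: 19.77
tool_pos: [0.6193, 0.1481, 0.1498]
tcp_rot: [0.758, 3.045, -0.002]
wrist_force: [-0.7, 0.3, -1.8]
width: 0.588
notes 0.58 [218.7, 184.9, 357.6, 372.8] zt 0.1815 med [0.6098 0.1526 0.1806] rect [616.7 149.4] [52. 73.] short-axis yaw 62.8
notes_tray 0.63 [247.2, 138.0, 328.7, 187.4] zt 0.0084 med [0.5947 0.1619 0.0023] rect [595.7 161.8] [74. 44.] short-axis yaw 152.4
d [-0.0005 -0.0009  0.1201] cur yaw 62.1 | rot [-0.   0.2  0.1] q6 now -0.88 | rot [  -0.4   -0.  -179.9] q6 now -0.88
```

View pics/w8.png

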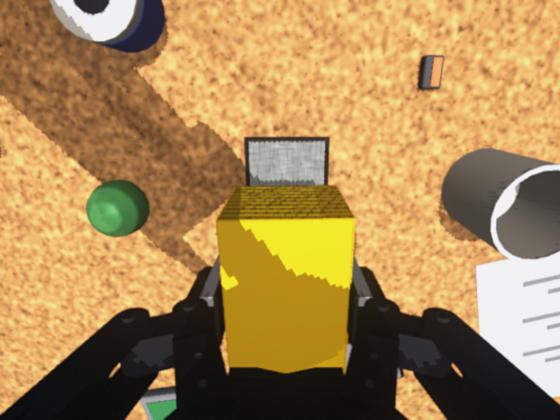

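Notes held square over the tray (287,160). Paperweight at (117,208) and mug at (505,200) are clear. Lower.

```bash
python3 -m inch '[{"dx":-0.001,"dy":-0.0005,"dz":0.05,"ax":0,"ay":0,"az":0,"fingers":-1},{"dx":-0.001,"dy":-0.0005,"dz":0.09,"ax":0,"ay":0,"az":0,"fingers":-1},{"dx":-0.001,"dy":-0.0005,"dz":0.115,"ax":0,"ay":0,"az":0,"fingers":-1},{"dx":-0.001,"dy":-0.0005,"dz":0.124,"ax":0,"ay":0,"az":0,"fingers":-1},{"dx":-0.001,"dy":-0.0005,"dz":0.128,"ax":0,"ay":0,"az":0,"fingers":-1},{"dx":-0.001,"dy":-0.0005,"dz":0.129,"ax":0,"ay":0,"az":0,"fingers":-1},{"dx":-0.001,"dy":-0.0005,"dz":0.129,"ax":0,"ay":0,"az":0,"fingers":-1},{"dx":-0.001,"dy":-0.0005,"dz":0.129,"ax":0,"ay":0,"az":0,"fingers":-1}]'
```

```text
time: 20.92
tool_pos: [0.6214, 0.1472, 0.0221]
tcp_rot: [0.757, 3.043, -0.001]
wrist_force: [-0.2, -0.3, -2.8]
width: 0.588
```

```bash
python3 -m inch '[{"dx":0,"dy":0,"dz":0.001,"ax":0,"ay":0,"az":0,"fingers":-1},{"dx":0,"dy":0,"dz":0.0015,"ax":0,"ay":0,"az":0,"fingers":-1},{"dx":0,"dy":0,"dz":0.0015,"ax":0,"ay":0,"az":0,"fingers":0.4},{"dx":0,"dy":0,"dz":0,"ax":0,"ay":0,"az":0,"fingers":0.7},{"dx":0,"dy":0,"dz":0,"ax":0,"ay":0,"az":0,"fingers":0.9},{"dx":0,"dy":0,"dz":0,"ax":0,"ay":0,"az":0,"fingers":0.9},{"dx":0,"dy":0,"dz":-0.02,"ax":0,"ay":0,"az":0,"fingers":0.9},{"dx":0,"dy":0,"dz":-0.06,"ax":0,"ay":0,"az":0,"fingers":1},{"dx":0,"dy":0,"dz":-0.12,"ax":0,"ay":0,"az":0,"fingers":1},{"dx":0,"dy":0,"dz":-0.18,"ax":0,"ay":0,"az":0,"fingers":1},{"dx":0,"dy":0,"dz":-0.18,"ax":0,"ay":0,"az":0,"fingers":1}]'
python3 -c "
from h import *
look(['notes','notes_tray','clip_jar'],'w9')
rel([.427,.104,.2],72);print(bot.read_state()['q'])"
```

```text
time: 22.3
tool_pos: [0.6253, 0.1485, 0.212]
tcp_rot: [0.754, 3.03, 0.009]
wrist_force: [-0.3, 0.1, 0.1]
width: 1.001
notes 0.68 [251.1, 135.3, 311.1, 223.1] zt 0.053 med [0.6185 0.149  0.0518] rect [621.2 147.8] [51. 76.] short-axis yaw 62.5
notes_tray 0.86 [248.2, 121.2, 317.6, 213.4] zt 0.0094 med [0.5958 0.1656 0.0029] rect [619.7 150. ] [76. 99.] short-axis yaw 62.5
clip_jar 0.96 [91.0, 0.2, 182.3, 49.8] zt 0.0553 med [0.4404 0.1019 0.054 ] rect [440.2 100.1] [60. 34.] short-axis yaw 152.7
d [ 0.1497 -0.1284  0.0006] cur yaw 62.1 | rot [-0.1  0.2 -9.9] q6 now -0.89 | rot [3.000e-01 1.000e-01 1.701e+02] q6 now -0.89 
[ 0.19597534  0.21057586  1.72577401 -0.00320903  1.20265376 -0.88604712]
```

Notes are in: top at 53 mm, centred within 3 mm. Now the jar.

```bash
python3 -m inch '[{"dx":0.045,"dy":-0.04,"dz":0,"ax":0,"ay":0,"az":0,"fingers":1},{"dx":0.09,"dy":-0.08,"dz":0,"ax":0,"ay":0,"az":0,"fingers":1},{"dx":0.125,"dy":-0.11,"dz":0,"ax":0,"ay":0,"az":0,"fingers":1},{"dx":0.15,"dy":-0.1284,"dz":0.0006,"ax":0,"ay":0,"az":0,"fingers":1},{"dx":0.15,"dy":-0.1284,"dz":0.0006,"ax":0,"ay":0,"az":0,"fingers":1},{"dx":0.15,"dy":-0.1284,"dz":0.0006,"ax":0,"ay":0,"az":0,"fingers":1}]'
python3 -c "
from h import *
look(['clip_jar'],'w10')
rel([.427,.104,.016],62)"
```

```text
time: 23.25
tool_pos: [0.4267, 0.1041, 0.1992]
tcp_rot: [0.758, 3.046, -0.003]
wrist_force: [0.1, -0.8, 0.7]
width: 0.999
clip_jar 0.61 [254.7, 153.5, 320.9, 219.7] zt 0.0551 med [0.4264 0.1072 0.0538] rect [427.6 106.7] [58. 58.] short-axis yaw 101.6
d [ 0.0009 -0.0002  0.1836] cur yaw 62.1 | rot [-0.1  0.2  0.1] q6 now -0.9 | rot [-3.000e-01 -1.000e-01 -1.799e+02] q6 now -0.9
```

View pics/w10.png

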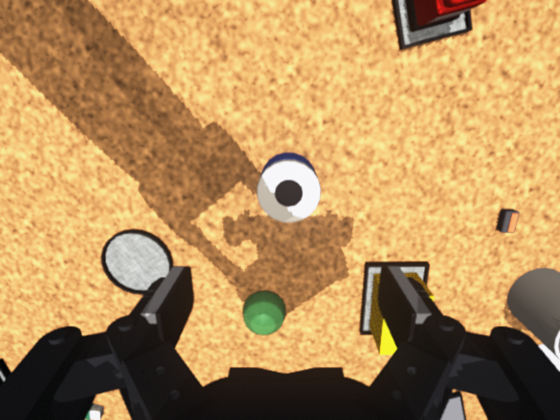

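Jar at (289,190), about 2 mm off the midline. Paperweight at (264,312) is clear of the finger line.

```bash
python3 -m inch '[{"dx":0,"dy":0.002,"dz":0.06,"ax":0,"ay":0,"az":0,"fingers":1},{"dx":0,"dy":0.002,"dz":0.11,"ax":0,"ay":0,"az":0,"fingers":1},{"dx":0,"dy":0.002,"dz":0.14,"ax":0,"ay":0,"az":0,"fingers":1},{"dx":0,"dy":0.002,"dz":0.165,"ax":0,"ay":0,"az":0,"fingers":1},{"dx":0,"dy":0.002,"dz":0.18,"ax":0,"ay":0,"az":0,"fingers":1},{"dx":0,"dy":0.002,"dz":0.184,"ax":0,"ay":0,"az":0,"fingers":1},{"dx":0,"dy":0.002,"dz":0.184,"ax":0,"ay":0,"az":0,"fingers":1},{"dx":0,"dy":0.002,"dz":0.184,"ax":0,"ay":0,"az":0,"fingers":-1},{"dx":0,"dy":0.002,"dz":0.184,"ax":0,"ay":0,"az":0,"fingers":-1},{"dx":0,"dy":0.002,"dz":0.184,"ax":0,"ay":0,"az":0,"fingers":-1},{"dx":0,"dy":0.002,"dz":0.184,"ax":0,"ay":0,"az":0,"fingers":-1},{"dx":0,"dy":0.002,"dz":0.184,"ax":0,"ay":0,"az":0,"fingers":-1},{"dx":0,"dy":0.002,"dz":0.184,"ax":0,"ay":0,"az":0,"fingers":-1}]'
python3 -c "
from h import *
rel([.432,-.098,.15],62)"
```

```text
time: 24.98
tool_pos: [0.4301, 0.1058, 0.0168]
tcp_rot: [0.757, 3.043, -0.001]
wrist_force: [-0.3, -0.0, 5.9]
width: 0.691
d [-0.0979 -0.1791 -0.1327] cur yaw 62.1 | rot [0.  0.3 0.1] q6 now -0.89 | rot [  -0.5    0.  -179.9] q6 now -0.89
```

```bash
python3 -m inch '[{"dx":0,"dy":0,"dz":-0.04,"ax":0,"ay":0,"az":0,"fingers":-1},{"dx":0,"dy":0,"dz":-0.09,"ax":0,"ay":0,"az":0,"fingers":-1},{"dx":0,"dy":0,"dz":-0.133,"ax":0,"ay":0,"az":0,"fingers":-1},{"dx":-0.025,"dy":-0.045,"dz":-0.133,"ax":0,"ay":0,"az":0,"fingers":-1},{"dx":-0.05,"dy":-0.09,"dz":-0.133,"ax":0,"ay":0,"az":0,"fingers":-1},{"dx":-0.075,"dy":-0.135,"dz":-0.133,"ax":0,"ay":0,"az":0,"fingers":-1},{"dx":-0.098,"dy":-0.179,"dz":-0.133,"ax":0,"ay":0,"az":0,"fingers":-1},{"dx":-0.098,"dy":-0.179,"dz":-0.133,"ax":0,"ay":0,"az":0,"fingers":-1},{"dx":-0.098,"dy":-0.179,"dz":-0.133,"ax":0,"ay":0,"az":0,"fingers":-1},{"dx":-0.098,"dy":-0.179,"dz":-0.133,"ax":0,"ay":0,"az":0,"fingers":-1}]'
python3 -c "
from h import *
look(['clip_jar','jar_tray'],'w11')
rel([.432,-.098,.02],62)"
```

```text
time: 26.22
tool_pos: [0.4319, -0.0968, 0.15]
tcp_rot: [0.755, 3.045, -0.001]
wrist_force: [-0.5, 0.5, -0.7]
width: 0.691
clip_jar 0.94 [208.5, 200.0, 361.3, 372.6] zt 0.1881 med [ 0.4261 -0.0936  0.1871] rect [429.8 -96. ] [59. 59.] short-axis yaw 166.1
jar_tray 0.81 [241.5, 147.6, 330.9, 211.7] zt 0.0081 med [ 0.4228 -0.0895  0.0022] rect [423.7 -92.1] [83. 61.] short-axis yaw 153.5
d [ 0.0002 -0.0011  0.1302] cur yaw 62.2 | rot [0.  0.3 0.2] q6 now -1.36 | rot [-5.000e-01  1.000e-01 -1.798e+02] q6 now -1.36
```

View pics/w11.png

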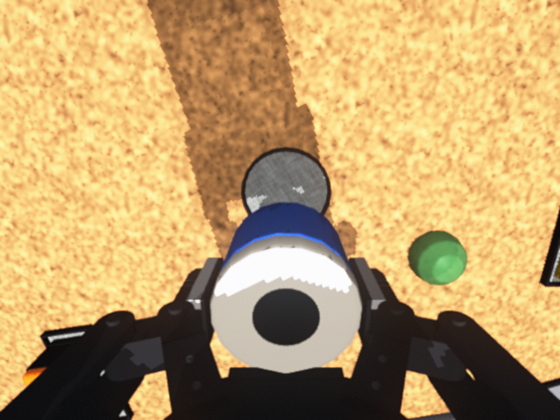

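Jar held upright over its tray (287,187). About 2.5 mm of x correction, then lower.

```bash
python3 -m inch '[{"dx":-0.0025,"dy":-0.0005,"dz":0.05,"ax":0,"ay":0,"az":0,"fingers":-1},{"dx":-0.0025,"dy":-0.0005,"dz":0.09,"ax":0,"ay":0,"az":0,"fingers":-1},{"dx":-0.0025,"dy":-0.0005,"dz":0.115,"ax":0,"ay":0,"az":0,"fingers":-1},{"dx":-0.0025,"dy":-0.0005,"dz":0.125,"ax":0,"ay":0,"az":0,"fingers":-1},{"dx":-0.0025,"dy":-0.0005,"dz":0.129,"ax":0,"ay":0,"az":0,"fingers":-1},{"dx":-0.0025,"dy":-0.0005,"dz":0.1305,"ax":0,"ay":0,"az":0,"fingers":-1},{"dx":-0.0025,"dy":-0.0005,"dz":0.1305,"ax":0,"ay":0,"az":0,"fingers":-1},{"dx":-0.0025,"dy":-0.0005,"dz":0.1305,"ax":0,"ay":0,"az":0,"fingers":-1}]'
```

```text
time: 27.38
tool_pos: [0.4355, -0.099, 0.0205]
tcp_rot: [0.754, 3.043, -0.001]
wrist_force: [0.3, -0.3, -1.4]
width: 0.692
```

```bash
python3 -m inch '[{"dx":0,"dy":0,"dz":0.001,"ax":0,"ay":0,"az":0,"fingers":-1},{"dx":0,"dy":0,"dz":0.001,"ax":0,"ay":0,"az":0,"fingers":-1},{"dx":0,"dy":0,"dz":0.001,"ax":0,"ay":0,"az":0,"fingers":0.6},{"dx":0,"dy":0,"dz":0,"ax":0,"ay":0,"az":0,"fingers":1},{"dx":0,"dy":0,"dz":0,"ax":0,"ay":0,"az":0,"fingers":1},{"dx":0,"dy":0,"dz":0,"ax":0,"ay":0,"az":0,"fingers":1},{"dx":0,"dy":0,"dz":-0.02,"ax":0,"ay":0,"az":0,"fingers":1},{"dx":0,"dy":0,"dz":-0.06,"ax":0,"ay":0,"az":0,"fingers":1},{"dx":0,"dy":0,"dz":-0.12,"ax":0,"ay":0,"az":0,"fingers":1},{"dx":0,"dy":0,"dz":-0.18,"ax":0,"ay":0,"az":0,"fingers":1},{"dx":0,"dy":0,"dz":-0.18,"ax":0,"ay":0,"az":0,"fingers":1},{"dx":0,"dy":0,"dz":-0.18,"ax":0,"ay":0,"az":0,"fingers":1}]'
python3 -c "
from h import *
look(['clip_jar','jar_tray'],'w12')
look(['stapler','notes','stamp','paperweight','coffee_cup'],'t2','top')"
```

```text
time: 28.88
tool_pos: [0.4341, -0.0985, 0.2004]
tcp_rot: [0.754, 3.043, -0.001]
wrist_force: [-0.5, 0.8, -1.3]
width: 1.002
clip_jar 0.89 [254.2, 152.1, 319.1, 219.6] zt 0.058 med [ 0.4326 -0.0973  0.0568] rect [434.2 -97.8] [59. 58.] short-axis yaw 117.8
jar_tray 0.89 [248.4, 136.5, 326.1, 193.2] zt 0.0086 med [ 0.4108 -0.0807  0.0027] rect [423.2 -90.6] [82. 57.] short-axis yaw 150.3
stapler 0.55 [437.2, 189.4, 467.7, 239.8] zt 0.06 med [ 0.5189 -0.4059  0.0559] rect [ 520.1 -407.8] [ 35. 113.] short-axis yaw 73.0
notes 0.61 [211.4, 157.8, 241.7, 193.3] zt 0.0561 med [0.6186 0.1452 0.0522] rect [619.  145.5] [51. 75.] short-axis yaw 62.1
stamp 0.64 [143.4, 279.0, 171.3, 300.4] zt 0.0832 med [0.3361 0.2971 0.0796] rect [336.9 297.5] [37. 36.] short-axis yaw 165.2
paperweight 0.76 [271.0, 190.2, 292.3, 213.5] zt 0.0356 med [0.5564 0.0031 0.0307] rect [556.6   3.4] [42. 42.] short-axis yaw 43.6
coffee_cup 0.75 [138.1, 116.7, 174.8, 162.0] zt 0.0795 med [0.7025 0.311  0.0773] rect [705.9 308.7] [77. 86.] short-axis yaw 86.3
```

View pics/t2.png

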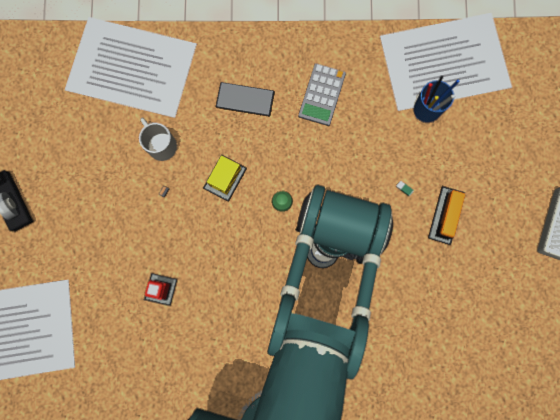

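The top view shows the stapler (452,214), notes (225,175) and stamp (157,289) in their trays. The jar, under the arm at (322,255), measures as centred and seated, and the paperweight and mug haven't moved. Handing in.

```bash
python3 -c "
from workcell import bot
print(bot.finish_job())"
```

```text
the job is handed in; nothing more can be done
None
```

I put the stapler, stamp, notes and jar each into its own tray, set down and released, and handed the job in at about 29 s of the 120 s. The hand-in reports no verdict.

| Thing | Top height measured after release | Expected if on the tray floor | Horizontal offset from tray centre |
|---|---|---|---|
| Stapler | 57 mm | 57 mm | up to about 3 mm |
| Stamp | 81 mm | 81 mm | up to about 3 mm |
| Notes | 53 mm | 53 mm | up to about 3 mm |
| Jar | 58 mm | 58 mm | about 2 mm |

- **Seating:** these heights are from the wrist camera. The top camera read 2–3 mm higher on the stapler, notes and stamp. It also read a few of these tops high before they were moved, so I take this as its own error.
- **Jar:** in the last wrist picture the jar hid part of its tray, so its offset is measured against the tray position found at the start.
- **Tilt:** I didn't measure tilt directly; I judged the things upright from the pictures and the flat tops.
- **Left alone:** the paperweight and mug both measured within 2 mm of where they started.

No check failed.

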